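# Lock the blow-off nozzle into the air coupler and open the valve

### The arm

A 6-joint arm with a two-finger parallel gripper is mounted at the origin on the work surface. World frame = base frame: x ahead of the robot, y to its left, z up, the work surface at z = 0. Lengths are in m, angles in rad, forces in N, time in s.
With the tool pointing down it reaches from about 0.3 to 0.775 m from the base axis. Payload 14.6 kg.
Tool frame: the origin (TCP) lies at the very end of the fingers, on their centre line; the grasp point (between the pads) lies 19 mm behind it; z points along the fingers, y is the line along which they close (so a half turn about z gives the same grasp; the last joint's range is limited). The gripper opens to 94 mm and grips with 3 to 60 N. Pads are 16 mm wide; open, the fingers measure 119 mm over their backs; the gripper's body (75 mm by 177 mm) begins 78 mm behind the grasp point.
Start: joints at [-1.41, 0.3, 1.521, -0, 1.321, -0.067], TCP at [0.124, -0.536, 0.205] pointing down, gripper open.
Joint ranges: [-3.03, 3.03], [-0.79, 2.21], [0.23, 2.52], [-1.04, 4.18], [0, 3.07], [-2.55, 2.55]. Speed limits (rad/s): [2.22, 2.22, 2.57, 3.14, 3.14, 3.14].

### API

Orientations are given as [roll, pitch, yaw] about the fixed x, y, z axes, in that order (R = Rz(yaw) Ry(pitch) Rx(roll)).
In Python, from station import ctrl gives the robot as it stands.
- The arm moves only by the tool move_arm, never from a script. Its argument "increments" is a list of rows, each a list of 7 numbers: the opening, from 0 (shut) to 1 (fully open), then the shift along the tool's x, y, z in units of 50 mm (1.0 is 50 mm), then the turn, a rotation vector about the tool's x, y, z in rad. In form: [[claw, tx, ty, tz, rx, ry, rz], ...]. A call has 1 to 20 rows; each row shifts and turns the commanded pose from where the row before left it, along the tool's axes as they then stand; what a row does not reach is not made up. A row lasts 1/10 s, in which the tool goes at most 50 mm and 8.59 degrees, less where a joint would pass 70% of its speed; a pose out of reach is approached as far as the arm can. A call is refused whole if a number of a shift passes 1 or a number of a turn 0.15, either way. A call with a gripper value outside its range is refused whole. The fingers move at their own pace and stop on an object; "force" is the grip in N (left out, the last holds). Time passes only in rows, so rows that do not move let the fingers close. It gives the time, the measured TCP pose, the force, the opening and the grip force at its end, in the units of the state.
- ctrl.get_obs(): the state, without advancing time (a new reading comes with each control period).
- ctrl.camera(name): name is "scene" or "top" or "wrist"; returns a dict with "color" (480x640x3 uint8, blue, green, red), "K" (3x3 intrinsics, pixels), "distortion" ([k1, k2, p1, p2, k3] as OpenCV has them; the pictures are not rectified), "pose" (4x4, takes a point from camera to world coordinates); the wrist camera has in their place "tool_from_camera" (4x4, takes a point from camera to tool coordinates, whose origin is the TCP and whose axes are the flange's). Camera axes: x right, y down, z forward; pixel columns grow to the right and rows downward; lengths in m; the calibration is good to about 2 mm. A picture is of the moment at which its call begins: read the wrist's pose just before it. There is no depth.
- ctrl.hand_in(): hands the job in; it is judged then, once.
Trained networks look in a picture, given as the dict that the camera call returned (one of the last four; its "shot" number tells which), for a name from the list of things; names that differ only in an ending like _2 or _b are one class to them, and where a whole thing is asked for, a point or a joint stands for the part that bears it (a point fixed in the world has none). Each returns a list of dicts, best first, with "conf" (0 to 1); they miss things now and then, are a little off and sometimes report something else, mostly with a low value. They report only what shows in the picture. A call takes as long as a camera call. They do not tell look-alikes from the thing itself.
- ctrl.cut_out(name, picture): "mask" (480x640 bool, what is visible of it) and "centre" ([row, column] in pixels, amid what is visible of it).
The state is a dict: "time_s": time; "qpos": joint angles; "joint_vel": joint speeds; "tau": joint torques, N m; "ee_pos": TCP position; "eef_rot": TCP orientation; "force": force on the tool from outside, world axes, zero at the start; "moment": the same for the moment, N m; "grip_width": finger opening in m; "grip_force": force on a finger pad.
Only numpy, scipy, OpenCV 4.12 (cv2) and the standard library are available. Lean on these libraries where they do the work, as an engineer would, in place of code of your own. Each camera call takes 0.05 s, during which the arm holds its last target. There are 200 camera calls.

### The job

Take the steel air nozzle out of the MDF rack and push its stem down into the open coupler on the air manifold, gently and by feel, until it locks and stays in by itself. Then swing the manifold's valve lever fully open, in line with the bar, and let go. Never force the nozzle hard into the coupler, and leave the router bits in the rack.

Things in the scene. Friction and masses are not known exactly. Their poses are not given: they have to be found in the camera images.
- manifold: Fixed air manifold: aluminium bar 260 x 50 mm along its own x, base plate 280 x 70 mm, bar's top 40 mm above the table. Along its middle: valve with lever (x = -90 mm), brass blanking stub, top 64 mm high (x = -20), open coupler (x = +40), flat dial gauge, top 53 mm high (x = +105). Origin: centre of the underside, z up. The coupler is damaged if the nozzle presses on it with over 35 N; 20 N is enough.
- coupler_mouth (a point): Centre of the coupler's open mouth, at the rim: upright steel cylinder 35 mm wide, 50 mm tall, rim 90 mm above the table. Bore 14 mm wide, straight down, with a 3 mm 45 degree lead-in. A hidden spring catch in an adjustable insert locks the stem when its lower end is anywhere from 18 to 40 mm below the rim, as the insert happens to be set. Hard stop 2 mm deeper than that.
- poppet (a joint): Spring poppet deep in the coupler: how far the stem presses it down, in m; 0 = free, about 0.005 = locked, 0.007 = hard stop. Pushing in takes up to about 14 N just before the catch gives way, then about 5 to 8 N, then the hard stop is met. A stem not pushed past the catch is lifted back by the poppet when let go.
- nozzle_grip (a point): Centre of the steel nozzle's round barrel, 22 mm wide, 48 mm long; z points up the nozzle to its outlet. A slim cone goes on to 42 mm above this point. Below the barrel is the stem, 12 mm wide, 46 mm long, with a groove 9 to 19 mm from its lower end. About 90 g. Stands upright in any one of the rack's holes; told from the two router bits by its smooth round barrel and the cone on top.
- nozzle_tip (a point): Centre of the lower end face of the nozzle's stem, 70 mm below nozzle_grip; this end is tapered (7 mm wide, 12 mm wide from 4 mm up; the groove, 8 mm wide, flares back to 12 mm). In the rack it hangs 2 mm above the table, inside the hole.
- rack: Fixed MDF block 60 x 180 x 48 mm with three upright holes, 15 mm wide, in a row along its own y at -55, 0 and +55 mm. Nozzle and bits stand in them, their shoulders on the block's top. Origin: centre of the underside, z up.
- bit_a_mid (a point): Straight router bit with an upright flat blade 18 mm wide, in the rack; this point is 18 mm above the block, 66 mm above the table. To be left there.
- bit_b_mid (a point): Router bit with a round head 34 mm in diameter, in the rack; point 60 mm above the table, half-way up the head. To be left there.
- valve_pivot (a point): On the upright axis of the valve lever, half-way up the lever, 68 mm above the table; above the centre line of the bar.
- lever_end (a point): On the valve lever's centre line, 65 mm from its axis, half-way up. The lever is a level bar 14 mm wide and 12 mm high (62 to 74 mm above the table), reaching 80 mm from its axis; its outer part is clear of everything below, down to the table.
- valve (a joint): Angle of the valve lever in rad: 0 = shut, lever square to the bar, pointing along the manifold's -y; 1.571 = fully open (end stop), lever in line with the bar, pointing along the manifold's -x. It turns clockwise seen from above as it opens, with about 2 N at its end, and stays where it is left.
Not all that is in view belongs to the job. What is shaped like the part that bears nozzle_grip but orange is not meant.

How it is judged:
On the way, in this order (a step that is already met when the one before it is completed fails the run):
1. the nozzle's stem is in the coupler and has pressed the poppet down (value of joint poppet above 0.0035 m and horizontal distance between nozzle_tip and coupler_mouth below 0.004 m), for 0.2 s.
2. the valve lever is fully open (value of joint valve above 1.4 rad), for 0.2 s.
At the end, for the whole second after the job is handed in: The nozzle stands upright (within 0.12 rad) in the coupler, its stem's end within 4 mm of the bore's axis, locked so that it keeps the poppet pressed by more than 3.5 mm with nothing holding it; the valve lever is at more than 1.4 rad (all of step 1 and angle between nozzle_grip's own z axis and vertical below 0.12 rad and value of joint valve above 1.4 rad); the robot touches nothing.
It fails at once if the nozzle presses on the coupler (or any part of the manifold) with more than 35 N (contact force between nozzle and manifold above 35 N).
It fails at once if a router bit is taken out of or knocked from the rack (distance of any of bit_a_mid, bit_b_mid from where it was at the start of the episode above 0.015 m).
It also fails if it takes over 58 s, if anything falls off the work surface, if the arm or the gripper's body presses on something with over 40 N, if the wrist force passes 120 N, or if a joint passes its speed limit or range.

## Working session

There is one attempt and no reset: what is moved stays moved. The work goes in short steps, Python scripts to look and compute and a tool call to move; the robot and the scene stay as the last step left them, time stands still between calls to the robot, and variables do not carry over. Pictures are saved under pics/ and viewed, at most 12 in all, crops included, and the job is handed in when it is done.

Besides the shell and the picture viewer there is one more tool, called after "Emit:" as name([rows], argument=value, ...), one row to a line, values as JSON. move_arm: Moves the arm, as the interface text tells. Its arguments: {"type":"object","properties":{"increments":{"type":"array","items":{"type":"array","items":{"type":"number"}}},"force":{"type":"number"}},"required":["increments"]}

```bash
ls; mkdir -p pics; cat > h.py <<'E'
import numpy as np, cv2
from station import ctrl
from scipy.spatial.transform import Rotation as R
def ray(p,uv):
    n=cv2.undistortPoints(np.array([[uv]],float),p["K"],np.array(p["distortion"]))[0,0]
    T=np.array(p["pose"]); return T[:3,3], T[:3,:3]@np.array([n[0],n[1],1])
def atz(p,uv,z):
    o,d=ray(p,uv); return o+d*(z-o[2])/d[2]
def proj(p,X):
    T=np.linalg.inv(np.array(p["pose"])); r=cv2.Rodrigues(T[:3,:3])[0]
    return cv2.projectPoints(np.array(X,float).reshape(-1,1,3),r,T[:3,3],p["K"],np.array(p["distortion"]))[0][:,0]
def tri(pairs):
    A=np.zeros((3,3));b=np.zeros(3)
    for p,uv in pairs:
        o,d=ray(p,uv);d=d/np.linalg.norm(d);M=np.eye(3)-np.outer(d,d);A+=M;b+=M@o
    return np.linalg.solve(A,b)
E
python3 - <<'E'
from h import *
o=ctrl.get_obs();print(o)
P={}
for n in("top","scene"):
    p=ctrl.camera(n);P[n]=p;cv2.imwrite(f"pics/{n}0.png",p["color"]);print(n,np.round(p["pose"],3).tolist())
    for t in("manifold","nozzle_grip","rack","bit_a_mid","bit_b_mid","lever_end","poppet","coupler_mouth","valve"):
        try:
            for d in ctrl.cut_out(t,p)[:3]:print(n,t,round(d["conf"],2),np.round(d["centre"]),d["mask"].sum())
        except Exception as e: print(t,e)
E
```

```text
pics
{'time_s': 0.0, 'qpos': array([-1.40959770e+00,  3.00468975e-01,  1.52160936e+00, -7.39133364e-06,
        1.32071767e+00, -6.66082755e-02]), 'joint_vel': array([ 1.24913929e-04, -9.12001344e-05,  4.08233334e-04, -7.23092460e-04,
        1.62717925e-03, -1.24279417e-03]), 'tau': array([-8.16627271e-04, -5.31809092e+01, -3.52740777e+01,  7.08568026e-02,
        2.44136655e-02, -9.26714347e-05]), 'ee_pos': array([ 0.12415868, -0.53551543,  0.20487554]), 'eef_rot': array([-3.14039149e+00, -7.29506626e-05,  2.27808692e-01]), 'force': array([-0.0282346 ,  0.23763912,  0.55663576]), 'moment': array([-0.00830417,  0.011646  ,  0.05266964]), 'grip_force': 0.0, 'grip_width': 0.09407272720764456}
top [[0.027, -0.989, 0.147, 0.434], [-0.999, -0.021, 0.039, -0.075], [-0.036, -0.148, -0.988, 0.952], [0.0, 0.0, 0.0, 1.0]]
top manifold 0.95 [207. 185.] 6788
top nozzle_grip 0.7 [299. 407.] 202
top nozzle_grip 0.6 [301. 440.] 221
top nozzle_grip 0.52 [240. 418.] 209
top rack 0.74 [247. 417.] 4019
top bit_a_mid 0.6 [236. 451.] 135
top bit_a_mid 0.44 [248. 417.] 3951
top bit_b_mid 0.71 [247. 382.] 388
top lever_end 0.97 [252. 188.] 450
top lever_end 0.72 [206. 184.] 7062
top coupler_mouth 0.87 [202. 185.] 6874
top valve 0.72 [252. 190.] 467
scene [[-0.334, 0.646, -0.687, 1.081], [0.943, 0.222, -0.249, 0.156], [-0.009, -0.731, -0.683, 0.621], [0.0, 0.0, 0.0, 1.0]]
scene manifold 0.65 [362. 452.] 9091
scene nozzle_grip 0.88 [204. 262.] 477
scene nozzle_grip 0.83 [225. 231.] 438
scene nozzle_grip 0.62 [192. 236.] 521
scene rack 0.78 [252. 235.] 4347
scene rack 0.7 [225. 230.] 429
scene bit_a_mid 0.64 [270. 454.] 638
scene bit_a_mid 0.59 [226. 198.] 276
scene bit_b_mid 0.75 [235. 262.] 339
scene bit_b_mid 0.16 [225. 230.] 441
scene lever_end 0.86 [270. 456.] 695
scene lever_end 0.22 [364. 454.] 9135
scene coupler_mouth 0.77 [361. 454.] 9297
scene valve 0.78 [269. 454.] 651
```

```bash
python3 - <<'E'
import cv2
a=cv2.imread("pics/top0.png");b=cv2.imread("pics/scene0.png")
A=cv2.resize(a[130:340,110:480],(800,454),interpolation=3)
cv2.imwrite("pics/topc.png",A)
B=cv2.resize(b[150:480,150:590],(800,600),interpolation=3)
cv2.imwrite("pics/scenec.png",B)
E
```

```text
(no output)
```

View pics/topc.png

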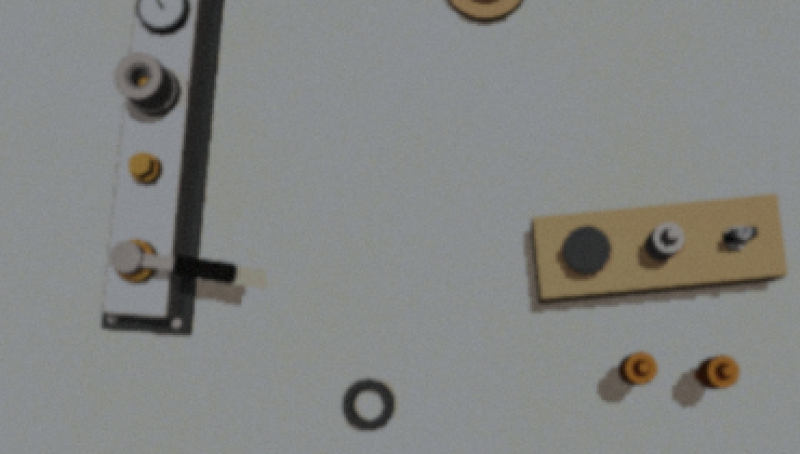

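View pics/scenec.png

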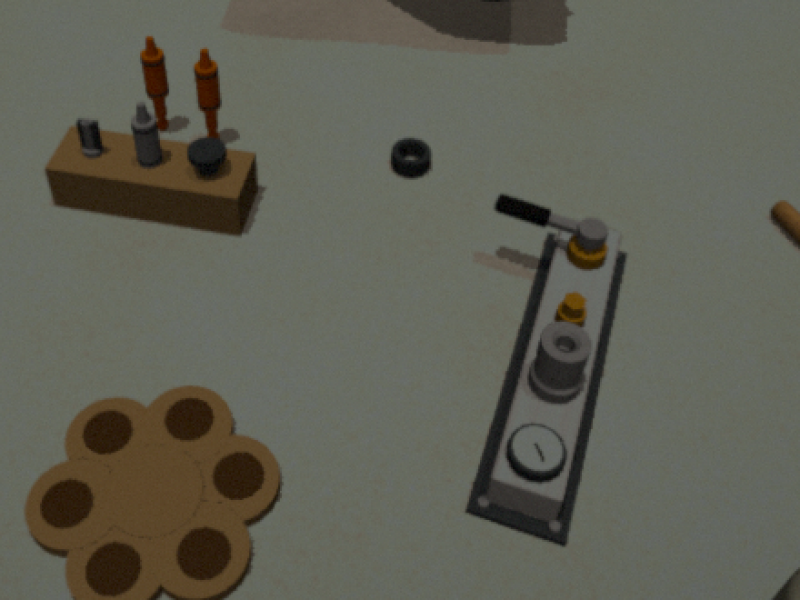

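In the top picture the candidates at (row, col) are grey (240,418) in the rack's middle hole and orange (299,407) and (301,440) on the table. The grey one is meant: smooth round barrel and cone, in the rack. Both crops confirm it; the orange ones are look-alikes. Coupler mouth is at about top (164,175) and scene (340,461).

```bash
python3 - <<'E'
from h import *
t=ctrl.camera("top");s=ctrl.camera("scene")
T=lambda u,v:(110+u/2.162,130+v/2.162); S=lambda u,v:(150+u/1.818,150+v/1.818)
for n,a,b,z in [("mouth",(139,74),(565,345),.09),("stub",(143,166),(574,300),.064),("leverhub",(129,258),(592,226),.08),("nozcone",(675,237),(141,106),.112),("bitb",(586,249),(206,150),.07),("leverendtip",(266,278),(499,200),.068),("orange1",(642,366),(151,41),.112),("orange2",(722,371),(204,52),.112)]:
    print(n,np.round(tri([(t,T(*a)),(s,S(*b))]),4),"top@z",np.round(atz(t,T(*a),z),4),"sc@z",np.round(atz(s,S(*b),z),4))
for p,f,c in[(t,T,[(531,218),(777,196),(785,275),(541,300)]),(s,S,[(78,128),(257,152),(240,228),(48,170)])]:
    print([np.round(atz(p,f(*k),.048),4)[:2].tolist() for k in c])
cs=[]
for p,c in((t,(418,240)),(s,(231,225))):
    d=[d for d in ctrl.cut_out("nozzle_grip",p)]
    d=[k for k in d if np.hypot(k["centre"][1]-c[0],k["centre"][0]-c[1])<8]
    if d:
        cc=d[0]["centre"];cs.append((p,cc[::-1]));print(cc)
if len(cs)==2: print("noz",tri(cs))
E
```

```text
mouth [0.6614 0.1889 0.0847] top@z [0.6601 0.1864 0.09  ] sc@z [0.6652 0.1893 0.09  ]
stub [0.598  0.1898 0.0592] top@z [0.5974 0.1866 0.064 ] sc@z [0.6014 0.1912 0.064 ]
leverhub [0.5282 0.1922 0.0712] top@z [0.5275 0.1878 0.08  ] sc@z [0.5362 0.1933 0.08  ]
nozcone [ 0.547  -0.1938  0.1068] top@z [ 0.547  -0.1946  0.112 ] sc@z [ 0.552  -0.1886  0.112 ]
bitb [ 0.5426 -0.137   0.0685] top@z [ 0.5427 -0.1375  0.07  ] sc@z [ 0.5439 -0.1356  0.07  ]
leverendtip [0.5151 0.1047 0.0589] top@z [0.5169 0.0904 0.068 ] sc@z [0.5194 0.1173 0.068 ]
orange1 [ 0.4699 -0.1926  0.1223] top@z [ 0.4597 -0.1728  0.112 ] sc@z [ 0.4646 -0.223   0.112 ]
orange2 [ 0.4493 -0.205   0.0968] top@z [ 0.4575 -0.2262  0.112 ] sc@z [ 0.4645 -0.1693  0.112 ]
[[0.5673, -0.0987], [0.5875, -0.2785], [0.5295, -0.2837], [0.5075, -0.107]]
[[0.5335, -0.2734], [0.5099, -0.1024], [0.6013, -0.0811], [0.5925, -0.2702]]
[241.2, 416.5]
[226.5, 230.1]
noz [ 0.54973324 -0.19139995  0.07157316]
```

Emit:
move_arm([
  [0.6,0.82,-0.4,0,0,0,0],
  [0.6,0.82,-0.4,0,0,0,0],
  [0.6,0.82,-0.4,0,0,0,0],
  [0.6,0.82,-0.4,0,0,0,0],
  [0.6,0.82,-0.4,0,0,0,0],
  [0.6,0.82,-0.4,0,0,0,0],
  [0.6,0.82,-0.4,0,0,0,0],
  [0.6,0.82,-0.4,0,0,0,0],
  [0.6,0.82,-0.4,0,0,0,0],
  [0.6,0.82,-0.4,0,0,0,0],
  [0.6,0.82,-0.4,0,0,0,0],
  [0.6,0.82,-0.4,0,0,0,0],
])

```text
time_s: 2.4
ee_pos: [0.5506, -0.1894, 0.2056]
eef_rot: [3.141, -0.0, 0.228]
force: [-0.9, -0.9, 0.0]
grip_width: 0.0565
grip_force: 0.0
```

Emit:
move_arm([
  [0.6,0,0,0,0,0,-0.146],
  [0.6,0,0,0,0,0,-0.146],
  [0.6,0,0,0,0,0,-0.146],
  [0.6,0,0,0,0,0,-0.146],
  [0.6,0,0,0,0,0,-0.146],
  [0.6,0,0,0,0,0,-0.146],
  [0.6,0,0,0,0,0,-0.146],
  [0.6,0,0,0,0,0,-0.146],
  [0.6,0,0,0,0,0,-0.146],
  [0.6,0,0,0,0,0,-0.146],
  [0.6,0,0,0,0,0,0],
  [0.6,0,0,0,0,0,0],
])

```text
time_s: 3.6
ee_pos: [0.5493, -0.1909, 0.2054]
eef_rot: [3.142, 0.0, 1.683]
force: [-0.9, -0.4, -0.6]
grip_width: 0.0564
grip_force: 0.0
```

```bash
cat >> h.py <<'E'
def wrist():
    o=ctrl.get_obs();p=ctrl.camera("wrist");M=np.eye(4);M[:3,:3]=R.from_euler("xyz",o["eef_rot"]).as_matrix();M[:3,3]=o["ee_pos"]
    p["pose"]=M@np.array(p["tool_from_camera"]);return p,o
E
python3 - <<'E'
from h import *
p,o=wrist();print(o["ee_pos"],o["eef_rot"],o["force"],o["time_s"]);print(np.round(p["pose"],3).tolist())
cv2.imwrite("pics/w1.png",p["color"])
for t in("nozzle_grip","bit_b_mid","bit_a_mid"):
    for d in ctrl.cut_out(t,p):
        c=d["centre"];print(t,d["conf"],c,d["mask"].sum(),atz(p,c[::-1],.08))
print(proj(p,[[.549,-.191,.114],[.549,-.191,.096],[.549,-.191,.048]]))
E
```

```text
[ 0.54930222 -0.19087073  0.20543735] [3.14158784e+00 5.99186003e-06 1.68336203e+00] [-0.90024031 -0.40706436 -0.61007513] 3.6
[[0.994, 0.109, 0.03, 0.541], [0.113, -0.957, -0.266, -0.112], [-0.0, 0.267, -0.964, 0.385], [0.0, 0.0, 0.0, 1.0]]
nozzle_grip 0.82 [201.0, 229.1] 783 [ 0.46381945 -0.17029548  0.08      ]
nozzle_grip 0.6 [232.6, 316.6] 662 [ 0.54759159 -0.19119214  0.08      ]
nozzle_grip 0.56 [212.2, 314.6] 7863 [ 0.54355797 -0.17188568  0.08      ]
bit_a_mid 0.73 [278.9, 319.1] 336 [ 0.55527738 -0.23776873  0.08      ]
bit_a_mid 0.58 [210.4, 316.3] 7801 [ 0.544943   -0.17001584  0.08      ]
[[318.03721572 242.66016515]
 [318.0722132  237.04171275]
 [318.14839322 224.81570581]]
```

View pics/w1.png

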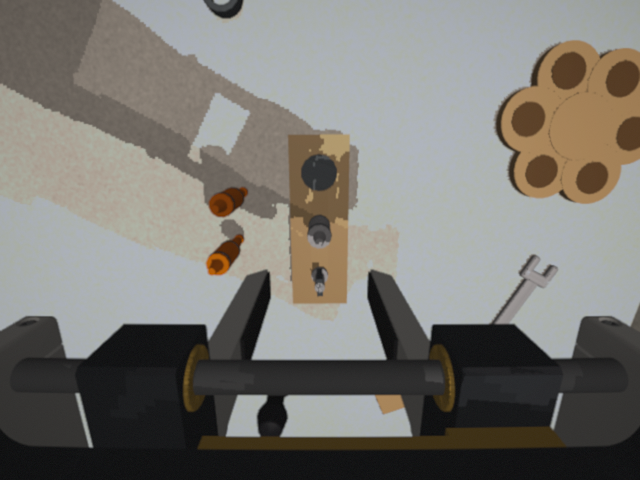

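The wrist picture shows the grey nozzle at (319,230) centred between the fingers, and the bits at (319,173) and (320,280) out of the fingers' way. Going down to grasp.

Emit:
move_arm([
  [0.6,0,0,0.42,0,0,0],
  [0.6,0,0,0.42,0,0,0],
  [0.6,0,0,0.42,0,0,0],
  [0.6,0,0,0.42,0,0,0],
  [0.6,0,0,0.42,0,0,0],
  [0.6,0,0,0.42,0,0,0],
  [0.6,0,0,0.42,0,0,0],
  [0.6,0,0,0,0,0,0],
  [0.6,0,0,0,0,0,0],
  [0,0,0,0,0,0,0],
  [0,0,0,0,0,0,0],
  [0,0,0,0,0,0,0],
  [0,0,0,0,0,0,0],
  [0,0,0,0,0,0,0],
  [0,0,0,0,0,0,0],
  [0,0,0,0,0,0,0],
], force=40)

```text
time_s: 5.4
ee_pos: [0.5494, -0.1909, 0.0587]
eef_rot: [3.141, 0.0, 1.688]
force: [0.0, 0.5, 2.6]
grip_width: 0.0212
grip_force: 40.0
```

Emit:
move_arm([
  [0,0,0,-0.2,0,0,0],
  [0,0,0,-0.3,0,0,0],
  [0,0,0,-0.4,0,0,0],
  [0,0,0,-0.4,0,0,0],
  [0,0,0,-0.5,0,0,0],
  [0,0,0,-0.5,0,0,0],
  [0,0,0,-0.5,0,0,0],
  [0,0,0,0,0,0,0],
  [0,0,0,0,0,0,0],
])

```text
time_s: 6.3
ee_pos: [0.5492, -0.1908, 0.1988]
eef_rot: [3.141, 0.0, 1.688]
force: [-0.3, -0.4, -0.8]
grip_width: 0.0214
grip_force: 40.0
```

```bash
python3 - <<'E'
from h import *
o=ctrl.get_obs();Z=o["ee_pos"];print(Z,o["eef_rot"],o["grip_width"],o["force"])
for n in("top","scene"):
    p=ctrl.camera(n)
    a=proj(p,[[Z[0],Z[1],Z[2]+.019],[Z[0],Z[1],Z[2]-.056]]);print(n,a)
    for d in ctrl.cut_out("nozzle_grip",p)[:4]:print(d["conf"],d["centre"],d["mask"].sum())
    if n=="scene":
        c=a[0].astype(int);I=p["color"][c[1]-75:c[1]+75,c[0]-100:c[0]+100];cv2.imwrite("pics/s2.png",cv2.resize(I,(800,600),interpolation=3))
        print("crop origin",c[0]-100,c[1]-75)
E
```

```text
[ 0.54923154 -0.19082149  0.19883107] [3.14086034e+00 4.00378686e-04 1.68784120e+00] 0.0214061026554301 [-0.34009235 -0.43391354 -0.80681677]
top [[431.03617123 227.13255885]
 [422.6578655  235.17772163]]
0.51 [241.1, 365.6] 663
scene [[217.43720839 149.20837298]
 [224.46861102 191.18216119]]
0.8 [168.8, 224.4] 373
0.8 [199.8, 261.3] 492
0.62 [196.0, 239.3] 464
crop origin 117 74
```

View pics/s2.png

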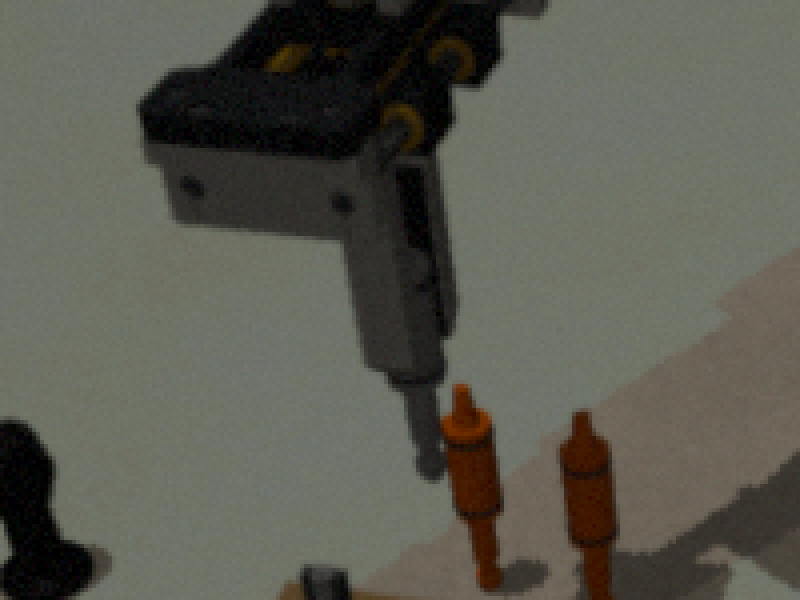

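The scene crop shows the nozzle hanging straight in the fingers, its tip at full-picture (225,193), within 1-2 px of where the tool pose predicts it. Moving short of the coupler to look at the mouth.

Emit:
move_arm([
  [0,0.59,0.3,0,0,0,0],
  [0,0.59,0.3,0,0,0,0],
  [0,0.59,0.3,0,0,0,0],
  [0,0.59,0.3,0,0,0,0],
  [0,0.59,0.3,0,0,0,0],
  [0,0.59,0.3,0,0,0,0],
  [0,0.59,0.3,0,0,0,0],
  [0,0.59,0.3,0,0,0,0],
  [0,0.59,0.3,0,0,0,0],
  [0,0.59,0.3,0,0,0,0],
  [0,0,0,0,0,0,0],
  [0,0,0,0,0,0,0],
])

```text
time_s: 7.7
ee_pos: [0.6636, 0.12, 0.1973]
eef_rot: [-3.14, 0.0, 1.689]
force: [-0.8, -0.6, -1.9]
grip_width: 0.0215
grip_force: 40.0
```

```bash
python3 - <<'E'
from h import *
p,o=wrist();print(o["ee_pos"],o["eef_rot"],o["force"],o["time_s"])
a=proj(p,[[.662,.188,.09]]+[list(o["ee_pos"]-[0,0,.0567])]);print(a)
np.savez("w2.npz",**{k:p[k] for k in("K","distortion","pose","color")})
c=a[0].astype(int);print(c)
x,y=max(c[0]-100,0),max(c[1]-75,0)
cv2.imwrite("pics/w2.png",cv2.resize(p["color"][y:y+150,x:x+200],(800,600),interpolation=3));print(x,y)
E
```

```text
[0.66356511 0.11997201 0.19730362] [-3.13993543e+00  1.67481521e-04  1.68887642e+00] [-0.78128614 -0.59251751 -1.87021141] 7.7
[[326.3211864  159.94607656]
 [318.49234254 255.58514064]]
[326 159]
226 84
```

View pics/w2.png

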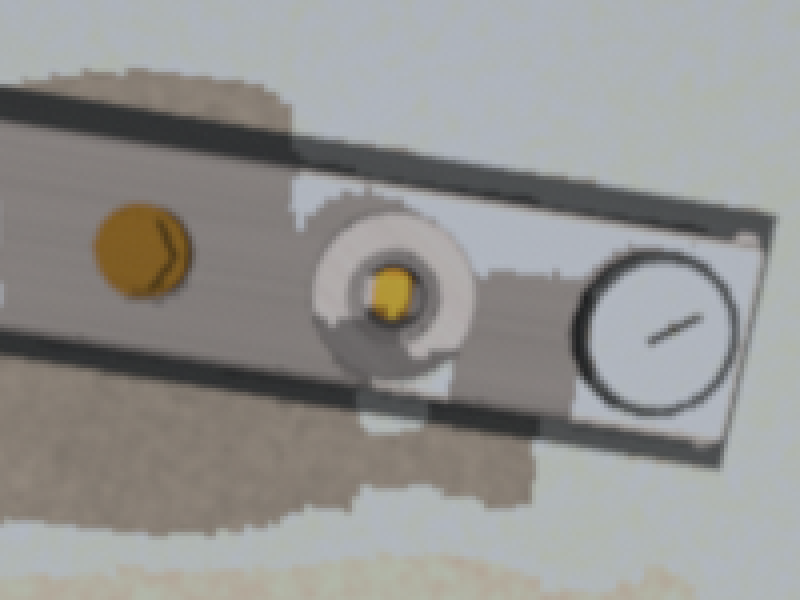

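Rim centre in the crop is at (395,296), full picture (325,158), against predicted (326,160): the mouth is at about (0.661, 0.189). Hovering over it.

Emit:
move_arm([
  [0,0.34,0.03,0,0,0,0],
  [0,0.34,0.03,0,0,0,0],
  [0,0.34,0.03,0,0,0,0],
  [0,0.34,0.03,0,0,0,0],
  [0,0,0,0.25,0,0,0],
  [0,0,0,0.25,0,0,0],
  [0,0,0,0.25,0,0,0],
  [0,0,0,0,0,0,0],
  [0,0,0,0,0,0,0],
])

```text
time_s: 8.65
ee_pos: [0.6619, 0.1873, 0.1606]
eef_rot: [-3.141, 0.0, 1.687]
force: [-0.3, 0.3, -0.8]
grip_width: 0.0215
grip_force: 40.0
```

```bash
python3 - <<'E'
from h import *
o=ctrl.get_obs();Z=o["ee_pos"];print(Z,o["force"])
ims=[]
for n in("top","scene"):
    p=ctrl.camera(n);a=proj(p,[Z-[0,0,.0567],[.6615,.189,.09]]);print(n,a)
    x,y=(a[1]-[40,40]).astype(int);ims.append(cv2.resize(p["color"][y:y+80,x:x+80],(400,400),interpolation=3));print(x,y)
cv2.imwrite("pics/c3.png",np.hstack(ims))
E
```

```text
[0.66188865 0.1873011  0.16061321] [-0.33608945  0.25432649 -0.81900821]
top [[171.30587628 160.79001246]
 [172.74635577 163.36320856]]
132 123
scene [[461.59595719 330.55239104]
 [460.98174196 337.39635442]]
420 297
```

View pics/c3.png

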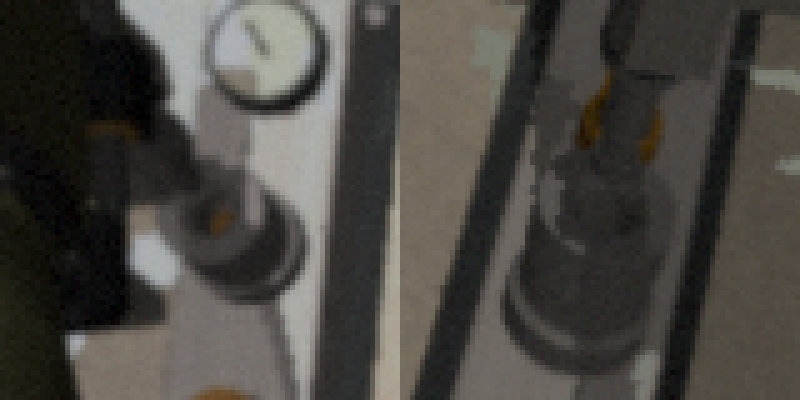

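```bash
python3 - <<'E'
from h import *
o=ctrl.get_obs();Z=o["ee_pos"]
p=ctrl.camera("scene")
for i in range(3): p["color"]=p["color"] if i==0 else p["color"]
fr=[p["color"].astype(float)]+[ctrl.camera("scene")["color"].astype(float) for _ in range(5)]
I=np.mean(fr,0)[300:360,425:505]
I=np.clip(255*(I/200)**.6,0,255).astype(np.uint8)
cv2.imwrite("pics/c4.png",cv2.resize(I,(800,600),interpolation=2))
print(proj(p,[Z-[0,0,.0567],[.6615,.189,.09]])-[425,300])
E
```

```text
[[36.91499016 30.30759068]
 [35.98174196 37.39635442]]
```

View pics/c4.png

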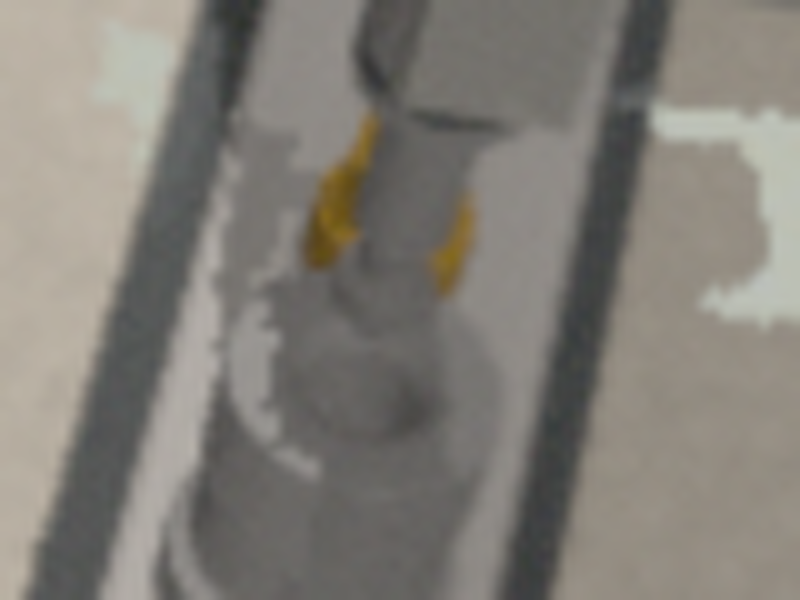

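The enhanced crop shows the stem tip at (385,335) right above the bore centre at (365,385), within about 2 mm sideways, well inside the lead-in. Going down by feel.

Emit:
move_arm([
  [0,0,0,0.08,0,0,0],
  [0,0,0,0.08,0,0,0],
  [0,0,0,0.06,0,0,0],
  [0,0,0,0.04,0,0,0],
  [0,0,0,0.03,0,0,0],
  [0,0,0,0.03,0,0,0],
  [0,0,0,0,0,0,0],
])

```text
time_s: 9.75
ee_pos: [0.6618, 0.1878, 0.1448]
eef_rot: [-3.141, 0.0, 1.688]
force: [0.3, -0.3, -0.8]
grip_width: 0.0216
grip_force: 40.0
```

Emit:
move_arm([
  [0,0,0,0.03,0,0,0],
  [0,0,0,0.03,0,0,0],
  [0,0,0,0,0,0,0],
])

```text
time_s: 10.05
ee_pos: [0.6618, 0.1878, 0.1417]
eef_rot: [-3.141, 0.0, 1.688]
force: [0.8, 0.6, -0.9]
grip_width: 0.0217
grip_force: 40.0
```

Emit:
move_arm([
  [0,0,0,0.03,0,0,0],
  [0,0,0,0.03,0,0,0],
  [0,0,0,0,0,0,0],
])

```text
time_s: 10.35
ee_pos: [0.6617, 0.1882, 0.1398]
eef_rot: [3.141, -0.001, 1.688]
force: [-4.0, 1.0, 6.4]
grip_width: 0.0217
grip_force: 40.0
```

Emit:
move_arm([
  [0,0,0,0.02,0,0,0],
  [0,0,0,0.02,0,0,0],
  [0,0,0,0,0,0,0],
])

```text
time_s: 10.65
ee_pos: [0.6613, 0.1883, 0.1369]
eef_rot: [-3.14, -0.001, 1.688]
force: [-4.3, 1.4, 2.8]
grip_width: 0.0214
grip_force: 40.0
```

Emit:
move_arm([
  [0,0.008,-0.02,0,0,0,0],
  [0,0,0,0,0,0,0],
])

```text
time_s: 10.85
ee_pos: [0.6608, 0.1882, 0.1369]
eef_rot: [3.141, 0.0, 1.688]
force: [-2.2, 1.6, 0.3]
grip_width: 0.0211
grip_force: 40.0
```

Emit:
move_arm([
  [0,0,0,0.02,0,0,0],
  [0,0,0,0.02,0,0,0],
  [0,0,0,0.02,0,0,0],
  [0,0,0,0,0,0,0],
])

```text
time_s: 11.25
ee_pos: [0.6608, 0.1881, 0.1337]
eef_rot: [-3.141, 0.0, 1.688]
force: [-1.5, 1.8, -0.6]
grip_width: 0.0209
grip_force: 40.0
```

Emit:
move_arm([
  [0,0.004,-0.01,0.02,0,0,0],
  [0,0,0,0.02,0,0,0],
  [0,0,0,0.02,0,0,0],
  [0,0,0,0,0,0,0],
])

```text
time_s: 11.65
ee_pos: [0.6603, 0.1881, 0.1307]
eef_rot: [-3.141, 0.0, 1.688]
force: [-1.0, -0.1, -1.3]
grip_width: 0.0211
grip_force: 40.0
```

Emit:
move_arm([
  [0,0,0,0.02,0,0,0],
  [0,0,0,0.02,0,0,0],
  [0,0,0,0.02,0,0,0],
  [0,0,0,0,0,0,0],
])

```text
time_s: 12.05
ee_pos: [0.6604, 0.1883, 0.128]
eef_rot: [3.141, 0.0, 1.688]
force: [-0.3, 0.6, 1.7]
grip_width: 0.0212
grip_force: 40.0
```

Emit:
move_arm([
  [0,0,0,0.02,0,0,0],
  [0,0,0,0.02,0,0,0],
  [0,0,0,0,0,0,0],
])

```text
time_s: 12.35
ee_pos: [0.6602, 0.1883, 0.1256]
eef_rot: [-3.141, 0.0, 1.688]
force: [-0.3, 0.1, 0.7]
grip_width: 0.0214
grip_force: 40.0
```

Emit:
move_arm([
  [0,0,0,0.02,0,0,0],
  [0,0,0,0.02,0,0,0],
  [0,0,0,0,0,0,0],
])

```text
time_s: 12.65
ee_pos: [0.6603, 0.1883, 0.1241]
eef_rot: [3.141, -0.0, 1.688]
force: [-0.1, -0.7, 1.7]
grip_width: 0.0217
grip_force: 40.0
```

Emit:
move_arm([
  [0,0,0,0.02,0,0,0],
  [0,0,0,0.02,0,0,0],
  [0,0,0,0,0,0,0],
])

```text
time_s: 12.95
ee_pos: [0.6604, 0.1883, 0.122]
eef_rot: [3.141, -0.0, 1.688]
force: [-1.1, 0.1, 3.6]
grip_width: 0.0216
grip_force: 40.0
```

Emit:
move_arm([
  [0,0,0,0.02,0,0,0],
  [0,0,0,0.02,0,0,0],
  [0,0,0,0,0,0,0],
])

```text
time_s: 13.25
ee_pos: [0.6603, 0.1883, 0.1197]
eef_rot: [3.142, -0.0, 1.688]
force: [0.6, -0.3, 1.2]
grip_width: 0.0215
grip_force: 40.0
```

Emit:
move_arm([
  [0,0,0,0.02,0,0,0],
  [0,0,0,0.02,0,0,0],
  [0,0,0,0,0,0,0],
])

```text
time_s: 13.55
ee_pos: [0.6604, 0.1883, 0.118]
eef_rot: [3.141, -0.0, 1.688]
force: [-0.3, 0.1, 4.6]
grip_width: 0.0212
grip_force: 40.0
```

Emit:
move_arm([
  [0,0,0,0.02,0,0,0],
  [0,0,0,0.02,0,0,0],
  [0,0,0,0,0,0,0],
])

```text
time_s: 13.85
ee_pos: [0.6606, 0.1883, 0.1173]
eef_rot: [3.14, -0.0, 1.688]
force: [-3.2, -0.7, 12.5]
grip_width: 0.0216
grip_force: 40.0
```

Emit:
move_arm([
  [0,0,0,0.02,0,0,0],
  [0,0,0,0.02,0,0,0],
  [0,0,0,0,0,0,0],
])

```text
time_s: 14.15
ee_pos: [0.6608, 0.1885, 0.117]
eef_rot: [3.139, -0.0, 1.688]
force: [-7.9, -2.1, 24.0]
grip_width: 0.0219
grip_force: 40.1
```

Emit:
move_arm([
  [0,0,0,-0.03,0,0,0],
  [0,0,0,-0.02,0,0,0],
  [0,0,0,0,0,0,0],
])

```text
time_s: 14.45
ee_pos: [0.6605, 0.1884, 0.1174]
eef_rot: [3.141, -0.0, 1.688]
force: [-3.7, 0.3, 10.4]
grip_width: 0.0215
grip_force: 40.0
```

Emit:
move_arm([
  [0,0,0,-0.03,0,0,0],
  [0,0,0,0,0,0,0],
])

```text
time_s: 14.65
ee_pos: [0.6604, 0.1883, 0.1183]
eef_rot: [3.141, -0.0, 1.688]
force: [-0.3, -0.1, 4.5]
grip_width: 0.0212
grip_force: 40.0
```

Emit:
move_arm([
  [0,0,0,-0.03,0,0,0],
  [0,0,0,0,0,0,0],
])

```text
time_s: 14.85
ee_pos: [0.6604, 0.1883, 0.1196]
eef_rot: [3.141, -0.0, 1.688]
force: [-0.3, 0.7, 4.3]
grip_width: 0.0214
grip_force: 40.0
```

Emit:
move_arm([
  [0,0,0,-0.03,0,0,0],
  [0,0,0,0,0,0,0],
])

```text
time_s: 15.05
ee_pos: [0.6601, 0.1882, 0.12]
eef_rot: [-3.141, 0.0, 1.688]
force: [2.8, 1.8, -4.1]
grip_width: 0.0211
grip_force: 40.0
```

Emit:
move_arm([
  [0,0,0,-0.03,0,0,0],
  [0,0,0,0,0,0,0],
])

```text
time_s: 15.25
ee_pos: [0.6599, 0.1881, 0.1205]
eef_rot: [-3.139, 0.0, 1.688]
force: [5.4, 0.9, -14.5]
grip_width: 0.0212
grip_force: 40.0
```

Pulling up meets a firm hold (-14 N at an unchanged height), so the catch has locked. Relieving the tension and letting go.

Emit:
move_arm([
  [0,0,0,0.03,0,0,0],
  [0,0,0,0.02,0,0,0],
  [0,0,0,0,0,0,0],
  [0.4,0,0,0,0,0,0],
  [0.4,0,0,0,0,0,0],
  [0.4,0,0,0,0,0,0],
  [0.4,0,0,0,0,0,0],
  [0.4,0,0,0,0,0,0],
])

```text
time_s: 16.05
ee_pos: [0.6604, 0.1883, 0.1201]
eef_rot: [3.141, -0.0, 1.688]
force: [-0.2, -0.2, -0.0]
grip_width: 0.0374
grip_force: 0.0
```

Emit:
move_arm([
  [0.4,0,0,-0.3,0,0,0],
  [0.4,0,0,-0.4,0,0,0],
  [0.4,0,0,-0.4,0,0,0],
  [0.4,0,0,-0.4,0,0,0],
  [0.4,0,0,0,0,0,0],
])

```text
time_s: 16.55
ee_pos: [0.6613, 0.1885, 0.1992]
eef_rot: [3.136, -0.001, 1.688]
force: [0.2, -0.6, -0.3]
grip_width: 0.0379
grip_force: 0.0
```

```bash
python3 - <<'E'
from h import *
o=ctrl.get_obs();print(o["ee_pos"],o["force"])
t=ctrl.camera("top");s=ctrl.camera("scene")
L=[]
for p in(t,s):
    for n in("lever_end","nozzle_grip"):
        for d in ctrl.cut_out(n,p)[:3]:print(n,round(d["conf"],2),d["centre"],d["mask"].sum())
print(proj(s,[[.6604,.1883,.1375],[.6604,.1883,.18]]))
I=s["color"][225:375,370:570];I=np.clip(255*(I/200)**.7,0,255).astype(np.uint8)
cv2.imwrite("pics/s5.png",cv2.resize(I,(800,600),interpolation=2))
E
```

```text
[0.66133162 0.18852387 0.1992007 ] [ 0.18507644 -0.58206328 -0.29923816]
lever_end 0.97 [252.3, 188.5] 528
nozzle_grip 0.87 [157.9, 166.6] 330
nozzle_grip 0.63 [300.2, 445.6] 253
nozzle_grip 0.55 [298.8, 404.9] 206
lever_end 0.8 [265.3, 446.9] 581
nozzle_grip 0.97 [315.6, 467.3] 863
nozzle_grip 0.89 [196.4, 239.4] 478
nozzle_grip 0.58 [200.3, 263.2] 489
[[467.72095731 312.7033687 ]
 [474.7686851  289.0549046 ]]
```

View pics/s5.png

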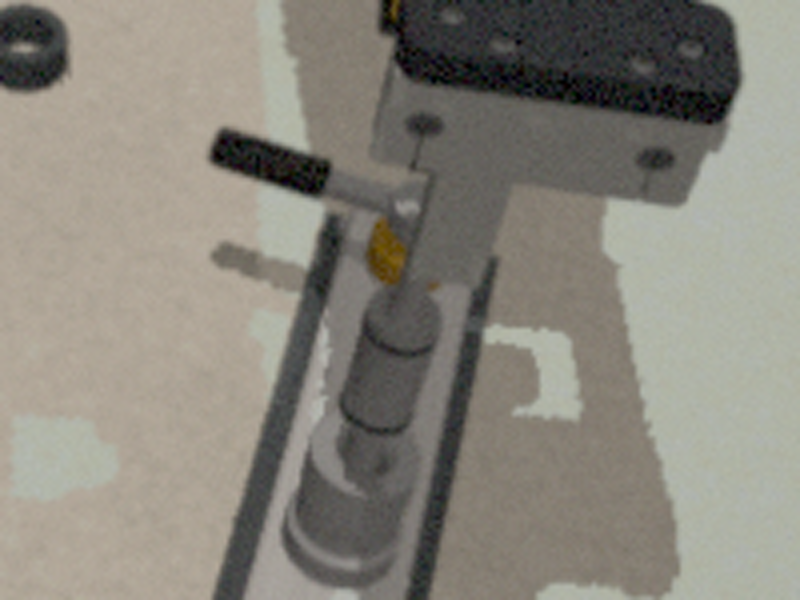

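The crop shows the nozzle standing upright on its own in the coupler, barrel at (395,370), and the lever still square to the bar. Now turning the tool for the lever.

Emit:
move_arm([
  [0.4,0,0,-0.4,0,0,0.14],
  [0.4,0,0,0,0,0,0.14],
  [0.2,0,0,0,0,0,0.14],
  [0,0,0,0,0,0,0.14],
  [0,0,0,0,0,0,0.14],
  [0,0,0,0,0,0,0.14],
  [0,0,0,0,0,0,0.14],
  [0,0,0,0,0,0,0.14],
  [0,0,0,0,0,0,0.14],
  [0,0,0,0,0,0,0.14],
  [0,0,0,0,0,0,0.14],
  [0,0,0,0,0,0,0.14],
  [0,0,0,0,0,0,0],
  [0,0,0,0,0,0,0],
])

```text
time_s: 18.25
ee_pos: [0.6602, 0.1882, 0.2145]
eef_rot: [3.141, 0.001, 0.012]
force: [0.5, 1.0, 0.1]
grip_width: 0.0004
grip_force: 0.0
```

Emit:
move_arm([
  [0,-0.49,0.29,0,0,0,0],
  [0,-0.49,0.29,0,0,0,0],
  [0,-0.49,0.29,0,0,0,0],
  [0,-0.49,0.29,0,0,0,0],
  [0,0,0,0,0,0,0],
  [0,0,0,0,0,0,0],
])

```text
time_s: 18.85
ee_pos: [0.5629, 0.1295, 0.2154]
eef_rot: [-3.141, -0.001, 0.01]
force: [-0.5, -0.2, 1.1]
grip_width: 0.0003
grip_force: 0.0
```

```bash
python3 - <<'E'
from h import *
p,o=wrist();print(o["ee_pos"])
for d in ctrl.cut_out("lever_end",p)[:3]:
    v,u=np.nonzero(d["mask"]);q=np.array([atz(p,(a,b),.074)[:2] for a,b in zip(u[::7],v[::7])])
    print(d["conf"],d["centre"],len(u),q.min(0),q.max(0),q.mean(0))
P=[[.5305,.191,.074],[.5305,.111,.074],[.5375,.111,.074],[.5235,.111,.074]]
print(proj(p,P))
cv2.imwrite("pics/w6.png",p["color"])
E
```

```text
[0.56290413 0.12946955 0.21539312]
0.82 [259.6, 283.7] 1364 [0.51749643 0.11564667] [0.54569038 0.20578232] [0.52886053 0.16431328]
[[259.33578751 257.34038612]
 [337.84122695 258.1514645 ]
 [338.02135953 251.60795564]
 [337.6627528  264.62201819]]
```

View pics/w6.png

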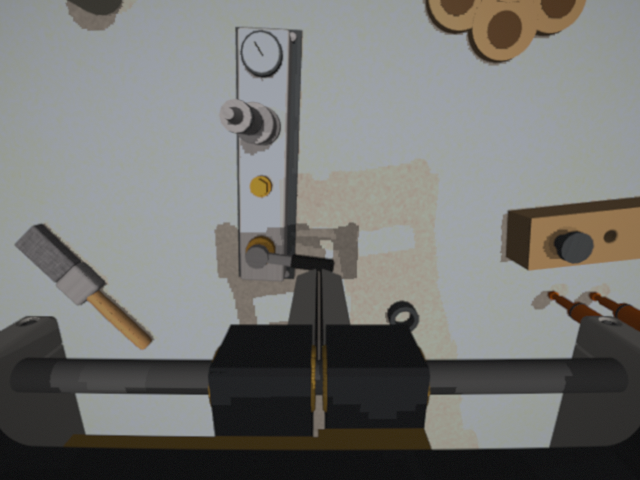

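The wrist picture shows the lever from hub (258,257) to end (333,266), where expected, with the nozzle still standing at (250,120). The fingers will come down on its coupler side.

Emit:
move_arm([
  [0,0,0,0.5,0,0,0],
  [0,0,0,0.5,0,0,0],
  [0,0,0,0.5,0,0,0],
  [0,0,0,0.5,0,0,0],
  [0,0,0,0.5,0,0,0],
  [0,0,0,0.4,0,0,0],
  [0,0,0,0.22,0,0,0],
  [0,0,0,0,0,0,0],
  [0,0,0,0,0,0,0],
])

```text
time_s: 19.85
ee_pos: [0.5633, 0.1297, 0.0595]
eef_rot: [-3.141, -0.001, 0.008]
force: [-0.6, 0.8, 0.0]
grip_width: 0.0003
grip_force: 0.0
```

Emit:
move_arm([
  [0,-0.16,0,0,0,0,0],
  [0,-0.16,0,0,0,0,0],
  [0,-0.14,0.02,0,0,0,0],
  [0,-0.14,0.02,0,0,0,0],
  [0,-0.14,0.02,0,0,0,0],
  [0,0,0,0,0,0,0],
])

```text
time_s: 20.45
ee_pos: [0.525, 0.1261, 0.0592]
eef_rot: [3.141, 0.0, 0.008]
force: [-0.1, 0.5, -0.4]
grip_width: 0.001
grip_force: 0.0
```

Emit:
move_arm([
  [0,-0.15,-0.05,0,0,0,0],
  [0,-0.15,-0.05,0,0,0,0],
  [0,-0.15,-0.05,0,0,0,0],
  [0,-0.13,-0.1,0,0,0,0],
  [0,-0.13,-0.1,0,0,0,0],
  [0,-0.13,-0.1,0,0,0,0],
  [0,0,0,0,0,0,0],
])

```text
time_s: 21.15
ee_pos: [0.4827, 0.1491, 0.0589]
eef_rot: [-3.142, 0.001, 0.009]
force: [-0.3, -0.4, -0.3]
grip_width: 0.0004
grip_force: 0.0
```

Emit:
move_arm([
  [0,-0.07,-0.12,0,0,0,0],
  [0,-0.07,-0.12,0,0,0,0],
  [0,-0.07,-0.12,0,0,0,0],
  [0,0,-0.06,0,0,0,0],
  [0,0,0,0,0,0,0],
])

```text
time_s: 21.65
ee_pos: [0.4727, 0.1698, 0.0589]
eef_rot: [-3.142, 0.0, 0.008]
force: [0.8, 0.7, -0.3]
grip_width: 0.0006
grip_force: 0.0
```

Emit:
move_arm([
  [0,0,-0.05,0,0,0,0],
  [0,0,-0.05,0,0,0,0],
  [0,0,0,0,0,0,0],
])

```text
time_s: 21.95
ee_pos: [0.4729, 0.1745, 0.0589]
eef_rot: [-3.142, 0.0, 0.008]
force: [0.3, 0.3, -0.4]
grip_width: 0.0003
grip_force: 0.1
```

```bash
python3 - <<'E'
from h import *
s=ctrl.camera("scene");o=ctrl.get_obs();print(o["ee_pos"],o["force"])
I=s["color"][190:340,370:570];I=np.clip(255*(I/200)**.7,0,255).astype(np.uint8)
cv2.imwrite("pics/s7.png",cv2.resize(I,(800,600),interpolation=2))
E
```

```text
[0.47299018 0.17443553 0.05892749] [0.38387694 0.02839652 0.78958701]
```

View pics/s7.png

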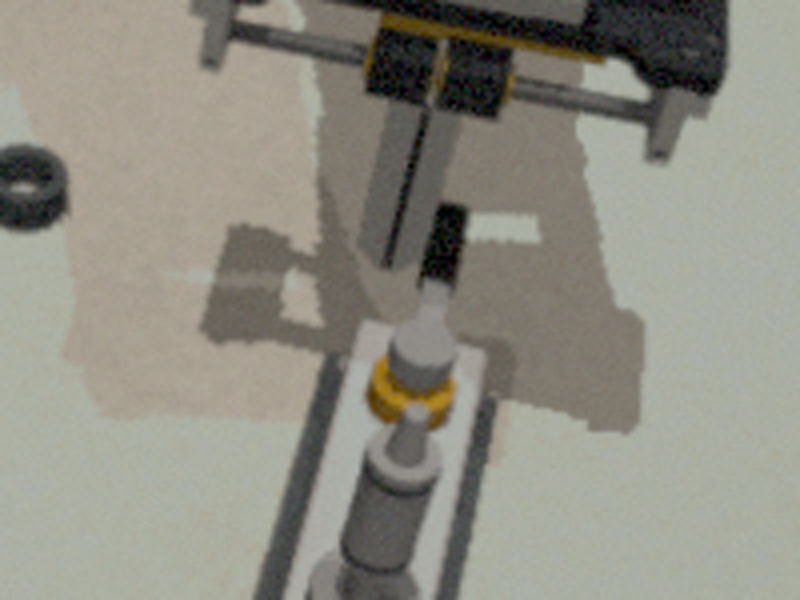

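The lever at (440,260) is now nearly in line with the bar; pushing on until the end stop is felt.

Emit:
move_arm([
  [0,0,-0.04,0,0,0,0],
  [0,0,-0.04,0,0,0,0],
  [0,0,0,0,0,0,0],
])

```text
time_s: 22.3
ee_pos: [0.4728, 0.1762, 0.0589]
eef_rot: [3.138, 0.001, 0.008]
force: [-0.8, -20.9, 4.2]
grip_width: 0.0003
grip_force: 10.3
```

Emit:
move_arm([
  [0,0,-0.02,0,0,0,0],
  [0,0,-0.02,0,0,0,0],
  [0,0,0,0,0,0,0],
])

```text
time_s: 22.6
ee_pos: [0.4728, 0.1765, 0.0588]
eef_rot: [3.135, 0.002, 0.007]
force: [-1.4, -34.2, 6.6]
grip_width: 0.0005
grip_force: 17.5
```

End stop felt at -21 to -34 N. Backing off and lifting clear.

Emit:
move_arm([
  [0,0,0.2,0,0,0,0],
  [0,0,0.4,0,0,0,0],
  [0,0,0.4,0,0,0,0],
  [0,0,0,-0.5,0,0,0],
  [0,0,0,-0.5,0,0,0],
  [0,0,0,-0.5,0,0,0],
  [0,0,0.4,-0.5,0,0,0],
  [0,0,0.4,-0.5,0,0,0],
  [0,0,0.4,0,0,0,0],
  [0,0,0,0,0,0,0],
  [0,0,0,0,0,0,0],
])

```text
time_s: 23.7
ee_pos: [0.4737, 0.0705, 0.1838]
eef_rot: [-3.141, 0.0, 0.007]
force: [0.5, 0.5, -0.2]
grip_width: 0.0008
grip_force: 0.0
```

```bash
python3 - <<'E'
from h import *
s=ctrl.camera("scene");o=ctrl.get_obs();print(o["time_s"],o["ee_pos"],o["force"])
I=s["color"][200:380,370:570];I=np.clip(255*(I/200)**.7,0,255).astype(np.uint8)
cv2.imwrite("pics/s8.png",cv2.resize(I,(666,600),interpolation=2))
E
```

```text
23.75 [0.47358815 0.07081058 0.18359516] [ 0.1764201  -1.1235908  -1.13711069]
```

View pics/s8.png

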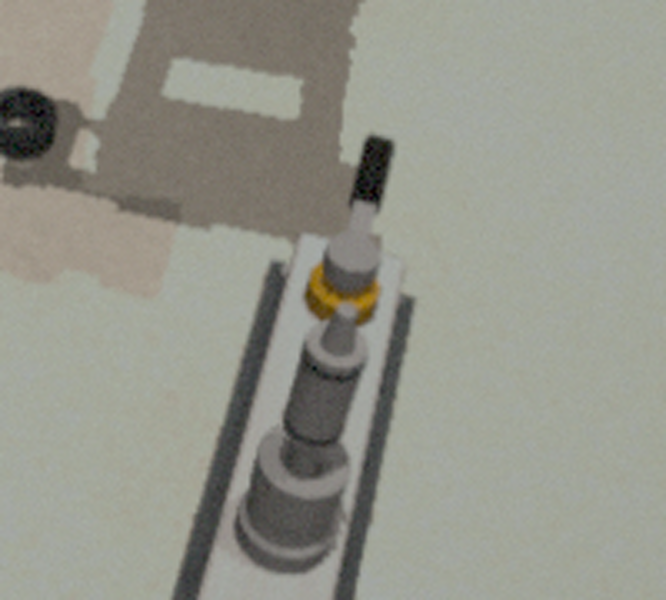

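The lever at (375,170) lies in line with the bar, the nozzle stands in the coupler at (325,400), and the arm is clear.

```bash
python3 -c "
from station import ctrl
print(ctrl.hand_in())"
```

```text
the job is handed in; nothing more can be done
None
```

The job is handed in with no verdict returned: the nozzle held against a 14 N pull and stands by itself in the coupler, the lever is at its open stop in line with the bar, neither bit was touched, and pushing in peaked at 24 N at the wrist (the limit is 35 N).

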